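Set out a tube-furnace charge

ROBOT

A 6-joint arm with a two-finger parallel gripper is mounted at the origin on the work surface. World frame = base frame: x ahead of the robot, y to its left, z up, the work surface at z = 0. Lengths are in mm, angles in rad, forces in N, time in s.
With the tool pointing down it reaches from about 275 to 750 mm from the base axis. Payload 10.2 kg.
Tool frame: the origin (TCP) lies at the very end of the fingers, on their centre line; the grasp point (between the pads) lies 19 mm behind it; z points along the fingers, y is the line along which they close (so a half turn about z gives the same grasp; the last joint's range is limited). The gripper opens to 85 mm and grips with 20 to 120 N. Pads are 22 mm wide; open, the fingers measure 114 mm over their backs; the gripper's body (76 mm by 85 mm) begins 54 mm behind the grasp point. The pads swing forward as they close: fully open they stand 13 mm farther back than shut.
Start: joints at [1.062, 0.313, 1.498, -0, 1.331, -0.223], TCP at [148.023, 503.706, 231.294] pointing down, gripper open.
Joint ranges: [-2.94, 2.94], [-0.97, 2.17], [0.19, 2.56], [-1.23, 4.37], [0.02, 3.11], [-2.88, 2.88]. Speed limits (rad/s): [2.39, 2.39, 3.01, 3.14, 3.14, 3.14].

INTERFACE

Orientations are given as a unit quaternion [w, x, y, z].
In Python, from rig import * gives the robot as it stands. The module is installed in compiled form; this text tells all that it offers.
- The arm moves only by the shell command python3 -m crank 'ROWS' [FORCE]. ROWS is JSON, a list that holds one entry, the list of rows, each a list of 7 numbers: the shift along the tool's x, y, z in units of 25 mm (1.0 is 25 mm), then the turn, a rotation vector about the tool's x, y, z in units of 8 degrees (1.0 is 8 degrees), then the finger opening in mm, from 0 to 85.4. A call has exactly 8 rows; each row shifts and turns the commanded pose from where the row before left it, along the tool's axes as they then stand; what a row does not reach is not made up. A row lasts 1/10 s, in which the tool goes at most 50 mm and 8.59 degrees, less where a joint would pass 70% of its speed; a pose out of reach is approached as far as the arm can. A call is refused whole if a number of a shift passes 1 or a number of a turn 1, either way. A call with a gripper value outside its range is refused whole. The fingers move at their own pace and stop on an object; FORCE is the grip in N (left out, the last holds). Time passes only in rows, so rows that do not move let the fingers close, or fill a call up. It gives the time, the measured TCP pose, the force, the opening and the grip force at its end, in the units of the state.
- sense(): the state, without advancing time (a new reading comes with each control period).
- capture(name): name is "scene" or "side" or "wrist"; returns the picture (420x560x3 uint8, blue, green, red); there is no depth.
- camera_model(name): a dict with "fx", "fy", "cx", "cy" (pixels), "world_from_camera" (4x4, takes a point from camera to world coordinates); the wrist camera has in their place "T_tool_cam" (4x4, takes a point from camera to tool coordinates, whose origin is the TCP and whose axes are the flange's). Camera axes: x right, y up, looking along -z (the intrinsics and any distortion apply to the point x, -y, -z); pixel columns grow to the right and rows downward; lengths in mm; the calibration is good to about 2 mm. A picture is of the moment at which its call begins: read the wrist's pose just before it. camera_model takes no time and is no camera call.
- finish_job(): hands the job in; it is judged then, once.
The state is a dict: "time_s": time; "joints": joint angles; "dq": joint speeds; "tau": joint torques, N m; "eef_pos": TCP position; "ee_rot": TCP orientation; "force": force on the tool from outside, world axes, zero at the start; "wrist_torque": the same for the moment, N m; "grip_width": opening from 0.0 (shut) to 1.0 (fully open); "grip_force": force on a finger pad.
Only numpy, scipy, OpenCV 4.12 (cv2) and the standard library are available. Lean on these libraries where they do the work, as an engineer would, in place of code of your own. Each camera call takes 0.05 s, during which the arm holds its last target. There are 200 camera calls.

TASK

Set out the furnace charge on the dark marked board: stand the open white crucible in the middle ring of the row of three, the red-banded plug in the ring between the crucible and the red end strip, the blue-banded plug in the ring between the crucible and the blue end strip, and the amber jar in the single ring behind the crucible. Put the white lid, knob up, on top of the crucible, centred so that it covers the mouth. Everything ends upright, centred in its ring and released; do not move the yellow-banded plug or the green jar.

Things in the scene. Friction and masses are not known exactly. Their poses are not given: they have to be found in the camera images.
- board: Fixed dark steel board, 170 (x) by 290 (y) by 6 mm thick. Origin: centre of its underside, on the bench; x away from the robot (yaw within 0.3 rad), y to its left, z up. Four flat painted white rings, 60 mm outer diameter, mark places: a row of three on the robot's side at x = -40, y = +85, 0, -85 mm, and one behind the middle ring (farther from the robot) at x = +45, y = 0.
- strip_red: Flat red strip fixed across one end of the board (110 mm long along the board's x, 14 mm wide, 8 mm high; its top is 14 mm above the bench). Its origin, the centre of its underside, is at board x = 0 and board y = +131 or -131 mm: which colour is at which end changes from start to start.
- strip_blue: Flat blue strip fixed across one end of the board (110 mm long along the board's x, 14 mm wide, 8 mm high; its top is 14 mm above the bench). Its origin, the centre of its underside, is at board x = 0 and board y = +131 or -131 mm: which colour is at which end changes from start to start.
- crucible: Loose open white ceramic crucible: straight round cup, 50 mm outer diameter, 42 mm tall, wall 4 mm, 90 g, standing mouth up. Origin: centre of its underside; z up.
- lid: Loose white ceramic lid for the crucible: flat round disc, 60 mm diameter, 6 mm thick, flat underneath, with a dark steel knob (16 mm diameter, 19 mm tall) in the centre of its top, 25 mm tall in all, 50 g. It lies knob up. Origin: centre of its underside; z up. On the crucible its underside is 42 mm above the crucible's origin.
- plug_red: Loose end plug of rigid off-white ceramic: upright cylinder, 44 mm diameter, 50 mm tall, 60 g, with a red band round its upper half and a red spot on its top. Origin: centre of its underside; z up.
- plug_blue: Loose end plug of rigid off-white ceramic: upright cylinder, 44 mm diameter, 50 mm tall, 60 g, with a blue band round its upper half and a blue spot on its top. Origin: centre of its underside; z up.
- jar_amber: Loose closed amber glass jar with a paper label band and a brown cap: upright cylinder, 48 mm diameter up to 46 mm, then the 44 mm diameter cap, 60 mm tall in all, 120 g. Origin: centre of its underside; z up.
- plug_yellow: Leave alone. Loose end plug of rigid off-white ceramic: upright cylinder, 44 mm diameter, 50 mm tall, 60 g, with a yellow band round its upper half and a yellow spot on its top. Origin: centre of its underside; z up.
- jar_green: Leave alone. Loose closed green glass jar with a paper label band and a green cap: upright cylinder, 48 mm diameter up to 46 mm, then the 44 mm diameter cap, 60 mm tall in all, 120 g. Origin: centre of its underside; z up.
There are look-alikes about, which are no part of the job. Leave any brown or pink look-alike of the lid alone. What is shaped like the jar_amber but purple is not meant.

How it is judged (in metres and radians):
At the end, for the whole second after the job is handed in: Crucible, both plugs and amber jar in their own rings (within 12 mm of the centre along each board axis), standing on the board, upright within 0.1 rad; lid knob up on the crucible within 8 mm of its axis, seated within 4 mm, level within 0.1 rad; all at rest (x of crucible in the frame of board between -0.052 and -0.028 m and y of crucible in the frame of board between -0.012 and 0.012 m and z of crucible in the frame of board between 0.002 and 0.01 m and angle between each of crucible, jar_amber, plug_red, plug_blue, lid's own z axis and vertical below 0.1 rad and x of jar_amber in the frame of board between 0.033 and 0.057 m and y of jar_amber in the frame of board between -0.012 and 0.012 m and z of jar_amber in the frame of board between 0.002 and 0.01 m and ((x of plug_red in the frame of board between -0.052 and -0.028 m and y of plug_red in the frame of board between 0.073 and 0.097 m and y of strip_red in the frame of board above 0 m) or (x of plug_red in the frame of board between -0.052 and -0.028 m and y of plug_red in the frame of board between -0.097 and -0.073 m and y of strip_red in the frame of board below 0 m)) and z of plug_red in the frame of board between 0.002 and 0.01 m and ((x of plug_blue in the frame of board between -0.052 and -0.028 m and y of plug_blue in the frame of board between 0.073 and 0.097 m and y of strip_blue in the frame of board above 0 m) or (x of plug_blue in the frame of board between -0.052 and -0.028 m and y of plug_blue in the frame of board between -0.097 and -0.073 m and y of strip_blue in the frame of board below 0 m)) and z of plug_blue in the frame of board between 0.002 and 0.01 m and horizontal distance between lid and crucible below 0.008 m and z of lid in the frame of crucible between 0.038 and 0.046 m and linear speed of each of crucible, jar_amber, plug_red, plug_blue, lid below 0.01 m/s); the robot touches nothing.
It fails at once if the yellow-banded plug is moved by more than 20 mm or tipped over (distance of plug_yellow from where it was at the start of the episode above 0.02 m or angle between plug_yellow's own z axis and vertical above 0.5 rad).
It fails at once if the green jar is moved by more than 20 mm or tipped over (distance of jar_green from where it was at the start of the episode above 0.02 m or angle between jar_green's own z axis and vertical above 0.5 rad).
It also fails if it takes over 120 s, if anything falls off the work surface, if the arm or the gripper's body presses on something with over 40 N, if the wrist force passes 120 N, or if a joint passes its speed limit or range.

## Working session

There is one attempt and no reset: what is moved stays moved. The work goes in short steps, Python scripts to look and compute and a shell command to move; the robot and the scene stay as the last step left them, time stands still between calls to the robot, and variables do not carry over. Pictures are saved under pics/ and viewed, at most 14 in all, crops included, and the job is handed in when it is done.

```bash
mkdir -p pics
python3 - <<'E'
from rig import *
import cv2,json
s=sense();print(s)
for n in("scene","side","wrist"):
    print(n,camera_model(n))
    cv2.imwrite(f"pics/{n}0.png",capture(n))
E
```

```text
{'time_s': 0.0, 'joints': array([ 1.06159484e+00,  3.13431265e-01,  1.49844837e+00,  2.51187285e-07,
        1.33101327e+00, -2.23443898e-01]), 'dq': array([-0.00088494,  0.00086601, -0.00012234, -0.00028612, -0.0007823 ,
        0.00016029]), 'tau': array([ 1.57517734e-03, -4.12275553e+01, -2.59737003e+01, -6.02413479e-05,
        4.24581769e-03,  4.11291762e-05]), 'eef_pos': array([147.89052072, 503.46314667, 230.7404201 ]), 'ee_rot': array([-2.32978265e-04,  1.42393159e-01,  9.89809964e-01, -6.06945140e-04]), 'force': array([-0.25597378, -0.61088369,  0.84504793]), 'wrist_torque': array([0.03523995, 0.04596896, 0.02102123]), 'grip_force': 0.0, 'grip_width': 1.0008096053916664}
scene {'fx': 426.4953001940158, 'fy': 426.4953001940158, 'cx': 275.02867220245685, 'cy': 208.50597990585808, 'world_from_camera': array([[-2.85991403e-01, -6.03665067e-01,  7.44175654e-01,
         1.22916862e+03],
       [ 9.58193502e-01, -1.87139015e-01,  2.16435215e-01,
         1.69543963e+02],
       [ 8.60992005e-03,  7.74962886e-01,  6.31948094e-01,
         6.27011093e+02],
       [ 0.00000000e+00,  
[... 294 characters left out ...]
01,  6.86825683e-01, -7.14928094e-01,
        -8.87271413e+02],
       [ 3.43544155e-03,  7.21448025e-01,  6.92460067e-01,
         8.78804175e+02],
       [ 0.00000000e+00,  0.00000000e+00,  0.00000000e+00,
         1.00000000e+00]])}
wrist {'fx': 369.2589522049963, 'fy': 369.2589522049963, 'cx': 282.83420031323675, 'cy': 204.09068316669823, 'T_tool_cam': array([[-1.15504044e-03,  9.59036236e-01,  2.83281067e-01,
         7.13072401e+01],
       [ 9.99998487e-01,  1.47628191e-03, -9.20531560e-04,
        -4.83981986e-01],
       [-1.30102584e-03,  2.83279575e-01, -9.59036490e-01,
        -1.42957433e+02],
       [ 0.00000000e+00,  0.00000000e+00,  0.00000000e+00,
         1.00000000e+00]])}
```

View pics/scene0.png

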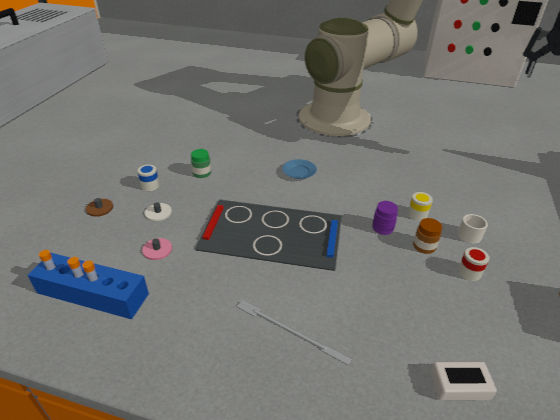

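View pics/side0.png

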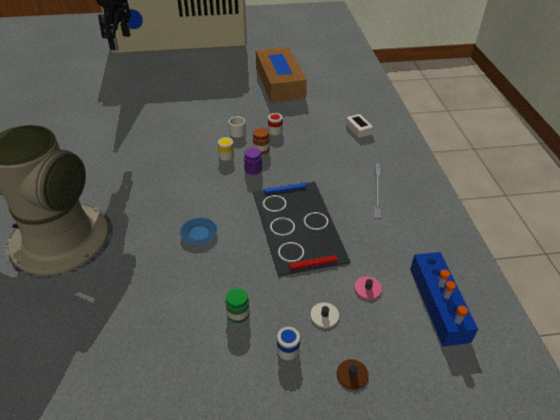

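The scene view shows the red strip on the left (-y) and blue on the right (+y). Scene pixels: lid (158,212), blue plug (148,177), crucible (473,229), red plug (474,264), amber jar (428,236). I'll zoom in to get exact pixels.

Run:
```python
import cv2,numpy as np
def crop(im,x,y,w,h,s):
    c=cv2.resize(im[y:y+h,x:x+w],None,fx=s,fy=s,interpolation=cv2.INTER_CUBIC)
    for i in range(0,w,10): cv2.line(c,(i*s,0),(i*s,6 if (x+i)%50 else 14),(0,255,255),1)
    for i in range(0,h,10): cv2.line(c,(0,i*s),(6 if (y+i)%50 else 14,i*s),(0,255,255),1)
    return c
a=cv2.imread("pics/scene0.png");b=cv2.imread("pics/side0.png")
cv2.imwrite("pics/c1.png",np.vstack([crop(a,360,180,140,100,4),crop(a,130,145,140,50,4)]))
cv2.imwrite("pics/c2.png",np.hstack([crop(b,210,100,90,90,4),np.vstack([crop(b,220,280,110,90,4)])[:360]]))
```

```text
(no output)
```

View pics/c1.png

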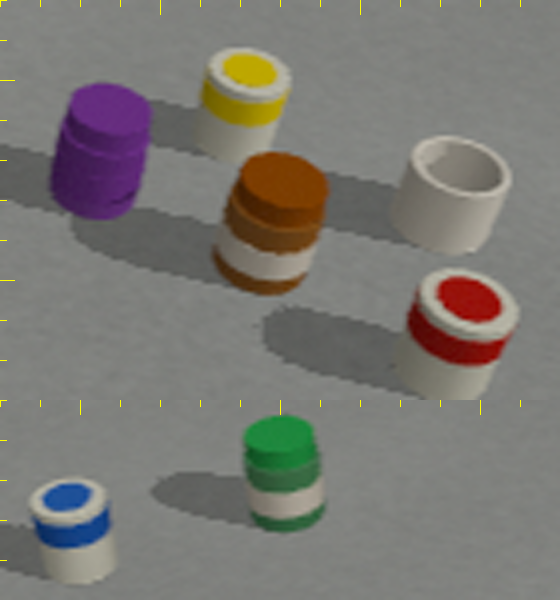

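View pics/c2.png

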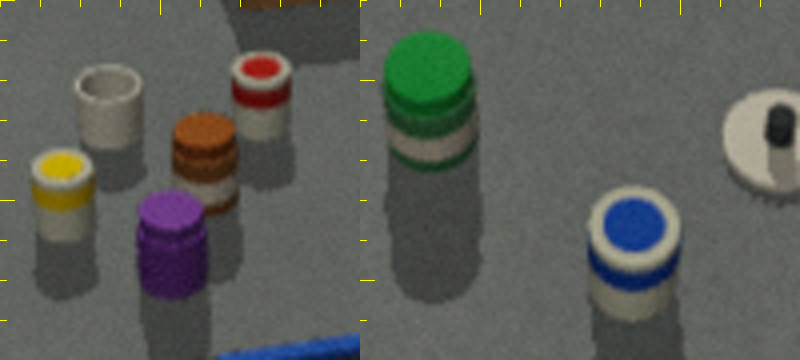

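```bash
cat > h.py <<'E'
import numpy as np
from rig import *
from scipy.spatial.transform import Rotation as R
def ray(m,T,p):
    d=T[:3,:3]@np.array([(p[0]-m['cx'])/m['fx'],-(p[1]-m['cy'])/m['fy'],-1.])
    return T[:3,3],d/np.linalg.norm(d)
def tri(rays):
    A=sum(np.eye(3)-np.outer(d,d) for o,d in rays);b=sum((np.eye(3)-np.outer(d,d))@o for o,d in rays)
    p=np.linalg.solve(A,b);return p,max(np.linalg.norm(np.cross(p-o,d)) for o,d in rays)
def plane(r,z): o,d=r; return o+d*(z-o[2])/d[2]
def toolT(s=None):
    s=s or sense();q=s['ee_rot'];T=np.eye(4);T[:3,:3]=R.from_quat([q[1],q[2],q[3],q[0]]).as_matrix();T[:3,3]=s['eef_pos'];return T
def wray(p,T=None):
    m=camera_model('wrist');return ray(m,(toolT() if T is None else T)@m['T_tool_cam'],p)
def fray(n,p):
    m=camera_model(n);return ray(m,m['world_from_camera'],p)
E
python3 - <<'E'
from h import *
P=dict(yellow=((422,197.8),(225.8,141.3)),purple=((387.3,207.3),(252.8,152.3)),amber=((430.8,226),(261.3,133)),cruc=((475,221.3),(237.5,121)),red=((477,254.8),(275.8,117.3)),blue=((147.3,169.3),(288.5,336.5)),green=((200,154.3),(237,297)),lid=((158,212),(325,316)),
rblue=((313,224.5),(274.5,203.5)),rmid=((275,219.5),(282.5,226.5)),rred=((238.5,214.5),(291,252)),rback=((267.5,245.5),(316,221)))
for k,(a,b) in P.items():
    p,e=tri([fray('scene',a),fray('side',b)]);print(k,p.round(1),round(e,1))
T=toolT();print(T.round(3)); print(R.from_matrix(T[:3,:3]).as_euler('xyz'))
E
```

```text
yellow [414.9 273.2  48.9] 0.4
purple [483.9 201.7  57.8] 0.3
amber [516.5 291.7  55.6] 0.0
cruc [455.  384.   40.6] 0.4
red [568.6 378.2  48.3] 0.9
blue [ 495.7 -366.7   47.3] 1.2
green [ 405.9 -267.9   54.8] 0.7
lid [ 583.5 -298.6   -0. ] 1.1
rblue [523.4  52.2   3.1] 0.1
rmid [532.3 -32.9   3.5] 0.0
rred [ 540.2 -117.3    3.3] 0.3
rback [616.9 -24.2   3.3] 0.2
[[-9.59000e-01  2.82000e-01 -1.00000e-03  1.47917e+02]
 [ 2.82000e-01  9.59000e-01 -1.00000e-03  5.03530e+02]
 [ 0.00000e+00 -1.00000e-03 -1.00000e+00  2.30862e+02]
 [ 0.00000e+00  0.00000e+00  0.00000e+00  1.00000e+00]]
[-3.14059798e+00 -2.32723432e-04  2.85576987e+00]
```

The rings and objects triangulate consistently, with tops about 2 mm low. Blue is at the +y end and the board yaw is about 0.10. I'll turn the tool square to the world and move over the crucible.

```bash
python3 -m crank '[[[-0.7,-0.3,0,0,0,-1,70],[-0.8,-0.3,0,0,0,-1,70],[-0.8,-0.3,0,0,0,-0.05,70],[-0.8,-0.3,0,0,0,0,70],[-0.8,-0.3,0,0,0,0,70],[-0.8,-0.3,0,0,0,0,70],[-0.8,-0.3,0,0,0,0,70],[-0.8,-0.3,0,0,0,0,70]]]' 40
python3 - <<'E'
from h import *
T=toolT();print(T.round(3));print(((np.array([455,384,200])-T[:3,3])@T[:3,:3]/25).round(2))
E
```

```text
time_s: 0.95
eef_pos: [302.1, 435.7, 231.1]
ee_rot: [-0.0, -0.0, 1.0, -0.0]
force: [-0.8, -0.0, -0.5]
grip_width: 0.818
grip_force: 0.0
[[ -1.     -0.     -0.    302.066]
 [ -0.      1.     -0.    435.706]
 [  0.     -0.     -1.    231.075]
 [  0.      0.      0.      1.   ]]
[-6.12 -2.07  1.24]
```

```bash
python3 -m crank '[[[-0.87,-0.3,0.18,0,0,0,70],[-0.87,-0.3,0.18,0,0,0,70],[-0.87,-0.3,0.18,0,0,0,70],[-0.87,-0.3,0.18,0,0,0,70],[-0.87,-0.3,0.18,0,0,0,70],[-0.87,-0.3,0.18,0,0,0,70],[-0.87,-0.3,0.18,0,0,0,70],[0,0,0,0,0,0,70]]]'
python3 - <<'E'
from h import *
import cv2
T=toolT();im=capture('wrist');np.save('pics/w1T.npy',T);cv2.imwrite('pics/w1.png',im);print(T[:3,3])
m=camera_model('wrist');M=np.linalg.inv(T@m['T_tool_cam'])
for n,p in dict(cruc=(455,384,42),red=(568.6,378.2,50),amber=(516.5,291.7,60)).items():
    c=M[:3,:3]@np.array(p)+M[:3,3];print(n,m['cx']+m['fx']*c[0]/-c[2],m['cy']-m['fy']*c[1]/-c[2])
E
```

```text
time_s: 1.75
eef_pos: [455.3, 382.4, 198.5]
ee_rot: [-0.001, 0.001, 1.0, -0.001]
force: [-0.7, 1.1, -0.2]
grip_width: 0.82
grip_force: 0.0
[455.32451969 382.40693097 198.47985914]
cruc 285.430020781257 184.23928899964062
red 279.1875448200917 309.5152113226787
amber 174.84922015763937 261.5230863532349
```

View pics/w1.png

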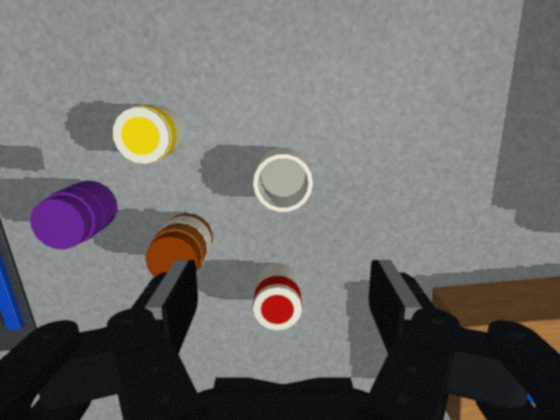

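The wrist view shows the crucible rim at (283,181), about 2 px from prediction, with red (277,307) and amber (176,257) also as expected. The two cameras agree to about 2 mm, so I'll descend, grip and lift.

```bash
python3 -m crank '[[[0.06,0.02,0.95,0,0,0,70],[0,0,0.95,0,0,0,70],[0,0,0.95,0,0,0,70],[0,0,0.95,0,0,0,70],[0,0,0.95,0,0,0,70],[0,0,0.95,0,0,0,70],[0,0,0.95,0,0,0,70],[0,0,0.95,0,0,0,70]]]'; python3 -m crank '[[[0,0,0,0,0,0,70],[0,0,0,0,0,0,40],[0,0,0,0,0,0,40],[0,0,0,0,0,0,40],[0,0,0,0,0,0,40],[0,0,0,0,0,0,40],[0,0,0,0,0,0,40],[0,0,0,0,0,0,40]]]' 40
```

```text
time_s: 2.6
eef_pos: [451.2, 384.8, 9.2]
ee_rot: [0.0, -0.001, 1.0, 0.0]
force: [0.1, 0.1, 0.8]
grip_width: 0.822
grip_force: 0.0
time_s: 3.4
eef_pos: [452.7, 384.8, 11.5]
ee_rot: [0.001, -0.0, 1.0, 0.001]
force: [-2.1, 1.4, 6.9]
grip_width: 0.56
grip_force: 43.3
```

```bash
python3 -m crank '[[[0,0,-0.4,0,0,0,40],[0,0,-0.8,0,0,0,40],[0,0,-1,0,0,0,40],[0,-0.5,-1,0,0,0,40],[0,-1,-0.8,0,0,0,40],[0,-1,0,0,0,0,40],[0,-1,0,0,0,0,40],[0,-1,0,0,0,0,40]]]'; python3 -m crank '[[[-0.4,-1,0,0,0,0,40],[-0.4,-1,0,0,0,0,40],[-0.4,-1,0,0,0,0,40],[-0.4,-1,0,0,0,0,40],[-0.4,-1,0,0,0,0,40],[-0.4,-1,0,0,0,0,40],[-0.4,-1,0,0,0,0,40],[-0.4,-1,0,0,0,0,40]]]';python3 - <<'E'
from h import *
T=toolT();print(((np.array([532.3,-32.9,110])-T[:3,3])@T[:3,:3]/25).round(2))
E
```

```text
time_s: 4.2
eef_pos: [452.1, 270.7, 110.7]
ee_rot: [0.0, -0.0, 1.0, 0.0]
force: [0.4, 0.3, -1.7]
grip_width: 0.565
grip_force: 42.5
time_s: 5.0
eef_pos: [532.5, 70.6, 110.6]
ee_rot: [0.0, -0.0, 1.0, -0.0]
force: [0.8, -0.8, -2.1]
grip_width: 0.561
grip_force: 42.4
[ 0.01 -4.14  0.02]
```

```bash
python3 -m crank '[[[0,-0.8,0,0,0,0,40],[0,-0.8,0,0,0,0,40],[0,-0.8,0,0,0,0,40],[0,-0.8,0,0,0,0,40],[0,-0.6,0,0,0,0,40],[0,-0.3,0,0,0,0,40],[0,0,0,0,0,0,40],[0,0,0,0,0,0,40]]]';python3 - <<'E'
from h import *
import cv2
T=toolT();im=capture('wrist');print(T[:3,3])
m=camera_model('wrist');M=np.linalg.inv(T@m['T_tool_cam'])
for p in [(523.4,52.2),(532.3,-32.9),(540.2,-117.3),(616.9,-24.2)]:
    a=np.array([[p[0]+30*np.cos(t),p[1]+30*np.sin(t),6] for t in np.linspace(0,6.283,60)])
    c=a@M[:3,:3].T+M[:3,3];u=np.c_[m['cx']-m['fx']*c[:,0]/c[:,2],m['cy']+m['fy']*c[:,1]/c[:,2]]
    cv2.polylines(im,[np.round(u*8).astype(int)],True,(0,255,255),1,cv2.LINE_AA,3)
cv2.imwrite('pics/w2.png',im)
E
```

```text
time_s: 5.8
eef_pos: [532.3, -30.2, 109.9]
ee_rot: [-0.0, -0.0, 1.0, 0.0]
force: [0.9, 0.0, -0.7]
grip_width: 0.561
grip_force: 42.4
[532.2659196  -30.24073242 109.86726612]
```

View pics/w2.png

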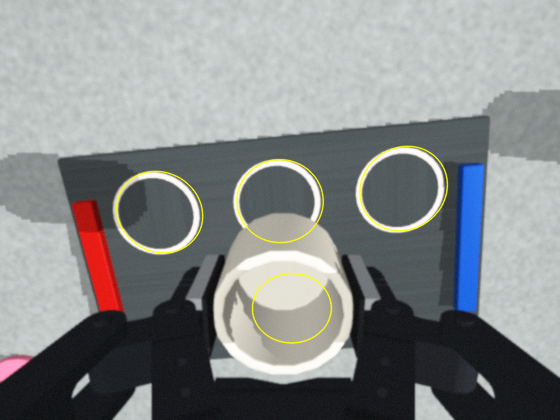

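The projected rings land within 1–2 px of the real ones, and the crucible rim at (285,312) is centred in the gripper. Lowering into the middle ring.

```bash
python3 -m crank '[[[0.04,-0.1,0.6,0,0,0,40],[0,0,0.8,0,0,0,40],[0,0,0.8,0,0,0,40],[0,0,0.8,0,0,0,40],[0,0,0.5,0,0,0,40],[0,0,0.18,0,0,0,40],[0,0,0,0,0,0,40],[0,0,0,0,0,0,40]]]'; python3 -m crank '[[[0,0,0,0,0,0,66],[0,0,0,0,0,0,66],[0,0,0,0,0,0,66],[0,0,0,0,0,0,66],[0,0,0,0,0,0,66],[0,0,0,0,0,0,66],[0,0,0,0,0,0,66],[0,0,0,0,0,0,66]]]'
```

```text
time_s: 6.65
eef_pos: [531.8, -33.1, 18.4]
ee_rot: [0.001, -0.0, 1.0, -0.0]
force: [0.1, 0.0, -1.1]
grip_width: 0.562
grip_force: 42.5
time_s: 7.45
eef_pos: [531.3, -33.2, 17.8]
ee_rot: [0.0, -0.0, 1.0, -0.0]
force: [0.1, 0.4, 0.6]
grip_width: 0.773
grip_force: 0.0
```

```bash
python3 -m crank '[[[0,0,-0.6,0,0,0,66],[0,0,-1,0,0,0,66],[0,0,-1,0,0,0,66],[0,0.5,-1,0,0,0,68],[0.1,1,-0.4,0,0,0,68],[0.1,1,0,0,0,0,68],[0.1,1,0,0,0,0,68],[0.1,1,0,0,0,0,68]]]'; python3 -m crank '[[[0.1,1,0,0,0,0,68],[0.1,1,0,0,0,0,68],[0.05,1,0,0,0,0,68],[0,1,0,0,0,0,68],[0,1,0,0,0,0,68],[0,1,0,0,0,0,68],[0,1,0,0,0,0,68],[0,1,0,0,0,0,68]]]';python3 - <<'E'
from h import *
T=toolT();print(((np.array([515,291.5,12])-T[:3,3])@T[:3,:3]/25).round(2))
E
```

```text
time_s: 8.25
eef_pos: [521.1, 80.2, 117.9]
ee_rot: [0.0, -0.0, 1.0, -0.0]
force: [-0.1, -1.1, 0.1]
grip_width: 0.793
grip_force: 0.0
time_s: 9.05
eef_pos: [514.8, 280.3, 117.7]
ee_rot: [-0.0, -0.0, 1.0, -0.0]
force: [-0.5, -0.8, -0.2]
grip_width: 0.796
grip_force: 0.0
[-0.01  0.45  4.23]
```

```bash
python3 -m crank '[[[0,0.3,0,0,0,0,68],[0,0.12,0.4,0,0,0,68],[0,0,0.8,0,0,0,68],[0,0,0.8,0,0,0,68],[0,0,0.8,0,0,0,68],[0,0,0.8,0,0,0,68],[0,0,0.5,0,0,0,68],[0,0,0.13,0,0,0,68]]]'; python3 -m crank '[[[0,0,0,0,0,0,68],[0,0,0,0,0,0,40],[0,0,0,0,0,0,40],[0,0,0,0,0,0,40],[0,0,0,0,0,0,40],[0,0,0,0,0,0,40],[0,0,0,0,0,0,40],[0,0,0,0,0,0,40]]]' 40
```

```text
time_s: 9.85
eef_pos: [514.3, 288.8, 10.4]
ee_rot: [-0.001, 0.0, 1.0, -0.0]
force: [0.4, -0.0, 0.8]
grip_width: 0.793
grip_force: 0.0
time_s: 10.65
eef_pos: [515.6, 289.9, 13.1]
ee_rot: [0.001, -0.0, 1.0, 0.0]
force: [-0.3, -1.1, 7.1]
grip_width: 0.555
grip_force: 41.4
```

```bash
python3 -m crank '[[[0,0,-0.4,0,0,0,40],[0,0,-0.8,0,0,0,40],[0,0,-1,0,0,0,40],[0,-0.5,-1,0,0,0,40],[-0.3,-1,-0.8,0,0,0,40],[-0.4,-1,0,0,0,0,40],[-0.4,-1,0,0,0,0,40],[-0.4,-1,0,0,0,0,40]]]'; python3 -m crank '[[[-0.4,-1,0,0,0,0,40],[-0.4,-1,0,0,0,0,40],[-0.4,-1,0,0,0,0,40],[-0.4,-1,0,0,0,0,40],[-0.4,-1,0,0,0,0,40],[-0.3,-1,0,0,0,0,40],[-0.2,-1,0,0,0,0,40],[0,-0.8,0,0,0,0,40]]]';python3 - <<'E'
from h import *
import cv2
T=toolT();print(((np.array([616.5,-24,20])-T[:3,3])@T[:3,:3]/25).round(2))
cv2.imwrite('pics/w3.png',capture('wrist'))
E
```

```text
time_s: 11.45
eef_pos: [552.6, 176.3, 112.7]
ee_rot: [0.0, -0.0, 1.0, 0.0]
force: [-0.2, 0.6, -1.4]
grip_width: 0.552
grip_force: 41.4
time_s: 12.25
eef_pos: [615.3, -19.1, 112.4]
ee_rot: [0.0, 0.0, 1.0, -0.0]
force: [-0.3, 1.3, -0.8]
grip_width: 0.555
grip_force: 41.4
[-0.05 -0.2   3.7 ]
```

View pics/w3.png

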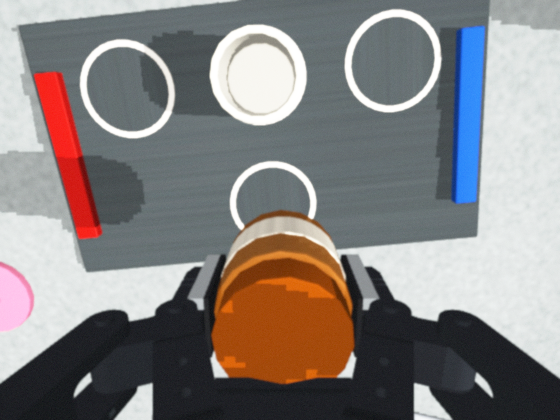

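The crucible sits centred in its ring (258,75), and the jar cap (284,333) is centred in the gripper. Lowering the jar.

```bash
python3 -m crank '[[[-0.08,-0.1,0.4,0,0,0,40],[0,0,0.8,0,0,0,40],[0,0,0.8,0,0,0,40],[0,0,0.8,0,0,0,40],[0,0,0.6,0,0,0,40],[0,0,0.3,0,0,0,40],[0,0,0,0,0,0,40],[0,0,0,0,0,0,40]]]'
python3 - <<'E'
from h import *
T=toolT();print(T[:3,3],sense()['force'],((np.array([617.3,-24,19])-T[:3,3])@T[:3,:3]/25).round(2))
E
```

```text
time_s: 13.1
eef_pos: [617.3, -19.9, 19.8]
ee_rot: [0.0, -0.0, 1.0, -0.0]
force: [-0.6, -1.0, -1.5]
grip_width: 0.548
grip_force: 42.1
[617.28747723 -19.88137606  19.78846392] [-0.6014789  -0.99815336 -1.48895013] [-0.   -0.16  0.03]
```

```bash
python3 -m crank '[[[0,-0.16,0,0,0,0,40],[0,0,0.02,0,0,0,40],[0,0,0,0,0,0,64],[0,0,0,0,0,0,64],[0,0,0,0,0,0,64],[0,0,0,0,0,0,64],[0,0,0,0,0,0,64],[0,0,0,0,0,0,64]]]'; python3 -m crank '[[[0,0,-0.6,0,0,0,66],[0,0,-1,0,0,0,66],[0,0,-1,0,0,0,66],[0,0.5,-1,0,0,0,66],[0.2,1,-0.4,0,0,0,66],[0.2,1,0,0,0,0,66],[0.2,1,0,0,0,0,66],[0.2,1,0,0,0,0,66]]]'; python3 -m crank '[[[0.2,1,0,0,0,0,66],[0.2,1,0,0,0,0,66],[0.2,1,0,0,0,0,66],[0.2,1,0,0,0,0,66],[0.2,1,0,0,0,0,66],[0.1,1,0,0,0,0,66],[0,1,0,0,0,0,66],[0,1,0,0,0,0,66]]]';python3 - <<'E'
from h import *
T=toolT();print(((np.array([567.8,377.3,10])-T[:3,3])@T[:3,:3]/25).round(2))
E
```

```text
time_s: 13.9
eef_pos: [617.1, -24.2, 19.1]
ee_rot: [0.0, -0.0, 1.0, -0.0]
force: [0.1, 0.1, -0.4]
grip_width: 0.747
grip_force: 0.0
time_s: 14.7
eef_pos: [596.9, 89.3, 120.4]
ee_rot: [0.001, -0.0, 1.0, -0.0]
force: [0.3, -0.3, 0.7]
grip_width: 0.773
grip_force: 0.0
time_s: 15.5
eef_pos: [569.4, 289.4, 120.4]
ee_rot: [0.001, -0.0, 1.0, 0.0]
force: [-0.4, 0.1, 1.0]
grip_width: 0.771
grip_force: 0.0
[0.07 3.51 4.42]
```

```bash
python3 -m crank '[[[0.07,0.9,0,0,0,0,64],[0,0.9,0,0,0,0,64],[0,0.9,0,0,0,0,64],[0,0.6,0.2,0,0,0,64],[0,0.2,0.8,0,0,0,64],[0,0,0.8,0,0,0,64],[0,0,0.8,0,0,0,64],[0,0,0.4,0,0,0,64]]]'; python3 -m crank '[[[0,0,0.8,0,0,0,64],[0,0,0.5,0,0,0,64],[0,0,0.1,0,0,0,64],[0,0,0,0,0,0,34],[0,0,0,0,0,0,34],[0,0,0,0,0,0,34],[0,0,0,0,0,0,34],[0,0,0,0,0,0,34]]]';python3 -m crank '[[[0,0,0,0,0,0,34],[0,0,0,0,0,0,34],[0,0,0,0,0,0,34],[0,0,0,0,0,0,34],[0,0,0,0,0,0,34],[0,0,0,0,0,0,34],[0,0,0,0,0,0,34],[0,0,0,0,0,0,34]]]'
```

```text
time_s: 16.3
eef_pos: [567.0, 375.3, 42.5]
ee_rot: [-0.001, -0.0, 1.0, -0.001]
force: [1.1, -0.2, 0.3]
grip_width: 0.75
grip_force: 0.0
time_s: 17.1
eef_pos: [568.1, 376.0, 10.1]
ee_rot: [0.001, -0.0, 1.0, 0.0]
force: [-0.6, -0.2, 5.9]
grip_width: 0.498
grip_force: 40.6
time_s: 17.9
eef_pos: [568.2, 376.0, 10.1]
ee_rot: [0.001, -0.0, 1.0, 0.0]
force: [-1.0, -0.3, 6.9]
grip_width: 0.491
grip_force: 40.6
```

```bash
python3 -m crank '[[[0,0,-0.4,0,0,0,34],[0,0,-0.8,0,0,0,34],[0,0,-1,0,0,0,34],[0,-0.5,-1,0,0,0,34],[0,-1,-0.8,0,0,0,34],[0,-1,-0.4,0,0,0,34],[0,-1,0,0,0,0,34],[0,-1,0,0,0,0,34]]]'; python3 -m crank '[[[0.1,-1,0,0,0,0,34],[0.1,-1,0,0,0,0,34],[0.1,-1,0,0,0,0,34],[0.1,-1,0,0,0,0,34],[0.1,-1,0,0,0,0,34],[0.1,-1,0,0,0,0,34],[0.1,-1,0,0,0,0,34],[0.1,-1,0,0,0,0,34]]]'; python3 -m crank '[[[0.1,-1,0,0,0,0,34],[0.1,-1,0,0,0,0,34],[0.1,-1,0,0,0,0,34],[0,-1,0,0,0,0,34],[0,-1,0,0,0,0,34],[0,-1,0,0,0,0,34],[0,-0.9,0,0,0,0,34],[0,-0.3,0,0,0,0,34]]]';python3 - <<'E'
from h import *
T=toolT();print(((np.array([539.8,-117,17])-T[:3,3])@T[:3,:3]/25).round(2))
E
```

```text
time_s: 18.7
eef_pos: [567.5, 262.3, 119.9]
ee_rot: [0.0, -0.0, 1.0, 0.0]
force: [1.1, -0.1, -0.5]
grip_width: 0.49
grip_force: 40.6
time_s: 19.5
eef_pos: [547.5, 62.3, 119.5]
ee_rot: [0.0, -0.0, 1.0, 0.0]
force: [-0.1, 1.0, -1.1]
grip_width: 0.496
grip_force: 40.6
time_s: 20.3
eef_pos: [540.2, -118.4, 119.4]
ee_rot: [0.0, 0.001, 1.0, -0.0]
force: [-0.1, -1.3, -0.4]
grip_width: 0.496
grip_force: 40.7
[0.02 0.06 4.1 ]
```

```bash
python3 -m crank '[[[0.02,0.06,0.6,0,0,0,34],[0,0,0.8,0,0,0,34],[0,0,0.8,0,0,0,34],[0,0,0.8,0,0,0,34],[0,0,0.7,0,0,0,34],[0,0,0.3,0,0,0,34],[0,0,0.08,0,0,0,34],[0,0,0,0,0,0,34]]]'
python3 - <<'E'
from h import *
T=toolT();print(T[:3,3],sense()['force'],((np.array([539.8,-117,16.6])-T[:3,3])@T[:3,:3]/25).round(2))
E
```

```text
time_s: 21.1
eef_pos: [540.1, -115.1, 17.6]
ee_rot: [0.0, -0.0, 1.0, -0.0]
force: [0.3, 0.2, -0.5]
grip_width: 0.495
grip_force: 40.7
[ 540.13737269 -115.0662514    17.58088716] [ 0.25808319  0.24901756 -0.49672975] [ 0.01 -0.08  0.04]
```

```bash
python3 -m crank '[[[0,-0.08,0.03,0,0,0,34],[0,0,0,0,0,0,34],[0,0,0,0,0,0,54],[0,0,0,0,0,0,54],[0,0,0,0,0,0,54],[0,0,0,0,0,0,54],[0,0,0,0,0,0,54],[0,0,0,0,0,0,54]]]'; python3 -m crank '[[[0,0,-0.6,0,0,0,54],[0,0,-1,0,0,0,54],[0,0,-1,0,0,0,54],[0,-0.5,-1,0,0,0,64],[0.3,-1,-0.8,0,0,0,64],[0.3,-1,-0.8,0,0,0,64],[0.3,-1,-0.4,0,0,0,64],[0.3,-1,0,0,0,0,64]]]'; python3 -m crank '[[[0.3,-1,0,0,0,0,64],[0.3,-1,0,0,0,0,64],[0,-1,0,0,0,0,64],[0,-1,0,0,0,0,64],[0,-1,0,0,0,0,64],[0,-0.4,0,0,0,0,64],[0,0,0,0,0,0,64],[0,0,0,0,0,0,64]]]';python3 - <<'E'
from h import *
import cv2
T=toolT();im=capture('wrist');print(T[:3,3])
m=camera_model('wrist');M=np.linalg.inv(T@m['T_tool_cam'])
for p,r in [((495.7,-366.7,50),22),((583.5,-298.6,6),30),((405.9,-267.9,60),22)]:
    a=np.array([[p[0]+r*np.cos(t),p[1]+r*np.sin(t),p[2]] for t in np.linspace(0,6.283,60)])
    c=a@M[:3,:3].T+M[:3,3];u=np.c_[m['cx']-m['fx']*c[:,0]/c[:,2],m['cy']+m['fy']*c[:,1]/c[:,2]]
    cv2.polylines(im,[np.round(u*8).astype(int)],True,(0,255,255),1,cv2.LINE_AA,3)
cv2.imwrite('pics/w4.png',im)
E
```

```text
time_s: 21.9
eef_pos: [539.9, -117.2, 16.3]
ee_rot: [-0.0, -0.0, 1.0, -0.0]
force: [0.3, -0.3, -1.6]
grip_width: 0.631
grip_force: 0.0
time_s: 22.7
eef_pos: [510.1, -231.1, 158.0]
ee_rot: [0.001, -0.0, 1.0, -0.001]
force: [0.2, 0.1, -0.5]
grip_width: 0.754
grip_force: 0.0
time_s: 23.5
eef_pos: [495.0, -363.8, 156.2]
ee_rot: [-0.0, -0.0, 1.0, 0.0]
force: [-0.5, 1.0, 0.3]
grip_width: 0.749
grip_force: 0.0
[ 495.0499142  -363.80441275  156.15446437]
```

View pics/w4.png

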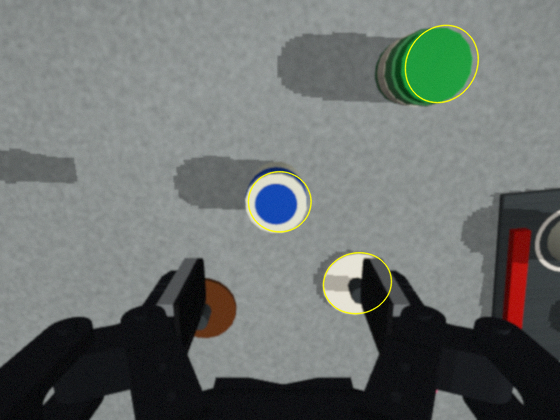

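```bash
python3 -m crank '[[[-0.04,-0.17,0.6,0,0,0,64],[0,0,0.9,0,0,0,64],[0,0,0.9,0,0,0,64],[0,0,0.9,0,0,0,64],[0,0,0.9,0,0,0,64],[0,0,0.9,0,0,0,64],[0,0,0.6,0,0,0,64],[0,0,0.12,0,0,0,64]]]'; python3 -m crank '[[[0,0,0,0,0,0,64],[0,0,0,0,0,0,34],[0,0,0,0,0,0,34],[0,0,0,0,0,0,34],[0,0,0,0,0,0,34],[0,0,0,0,0,0,34],[0,0,0,0,0,0,34],[0,0,0,0,0,0,34]]]'
```

```text
time_s: 24.35
eef_pos: [495.3, -367.9, 8.5]
ee_rot: [-0.001, -0.0, 1.0, 0.001]
force: [0.0, -0.6, 0.0]
grip_width: 0.753
grip_force: 0.0
time_s: 25.15
eef_pos: [496.5, -369.6, 12.1]
ee_rot: [0.001, -0.0, 1.0, -0.001]
force: [-0.6, 0.3, 6.4]
grip_width: 0.495
grip_force: 40.7
```

```bash
python3 -m crank '[[[0,0,-0.4,0,0,0,34],[0,0,-0.8,0,0,0,34],[0,0,-1,0,0,0,34],[0,0.5,-1,0,0,0,34],[0,1,-0.8,0,0,0,34],[0,1,-0.4,0,0,0,34],[0,1,0,0,0,0,34],[0,1,0,0,0,0,34]]]'; python3 -m crank '[[[-0.1,1,0,0,0,0,34],[-0.1,1,0,0,0,0,34],[-0.1,1,0,0,0,0,34],[-0.1,1,0,0,0,0,34],[-0.1,1,0,0,0,0,34],[-0.1,1,0,0,0,0,34],[-0.1,1,0,0,0,0,34],[-0.1,1,0,0,0,0,34]]]'; python3 -m crank '[[[-0.1,0.9,0,0,0,0,34],[-0.1,0.9,0,0,0,0,34],[-0.07,0.9,0,0,0,0,34],[0,0.9,0,0,0,0,34],[0,0.6,0,0,0,0,34],[0,0.16,0,0,0,0,34],[0,0,0,0,0,0,34],[0,0,0,0,0,0,34]]]';python3 - <<'E'
from h import *
T=toolT();print(((np.array([523.2,52,18])-T[:3,3])@T[:3,:3]/25).round(2))
E
```

```text
time_s: 25.95
eef_pos: [495.8, -255.5, 121.7]
ee_rot: [0.0, -0.0, 1.0, -0.0]
force: [0.5, 0.1, -0.8]
grip_width: 0.494
grip_force: 40.6
time_s: 26.75
eef_pos: [515.8, -55.4, 121.4]
ee_rot: [0.0, -0.0, 1.0, -0.0]
force: [0.9, -0.6, -1.0]
grip_width: 0.491
grip_force: 40.6
time_s: 27.55
eef_pos: [522.6, 51.8, 120.9]
ee_rot: [0.0, 0.0, 1.0, -0.0]
force: [-0.5, 0.5, 0.0]
grip_width: 0.49
grip_force: 40.7
[-0.02  0.01  4.12]
```

```bash
python3 -m crank '[[[-0.02,0.01,0.6,0,0,0,34],[0,0,0.8,0,0,0,34],[0,0,0.8,0,0,0,34],[0,0,0.8,0,0,0,34],[0,0,0.7,0,0,0,34],[0,0,0.3,0,0,0,34],[0,0,0.1,0,0,0,34],[0,0,0,0,0,0,34]]]'
python3 - <<'E'
from h import *
T=toolT();print(T[:3,3],sense()['force'],((np.array([523.2,52,18])-T[:3,3])@T[:3,:3]/25).round(2))
E
```

```text
time_s: 28.35
eef_pos: [523.3, 52.3, 18.8]
ee_rot: [0.0, 0.0, 1.0, -0.0]
force: [-0.1, 0.3, -0.6]
grip_width: 0.491
grip_force: 40.6
[523.30872777  52.31475524  18.79180375] [-0.11785501  0.34432001 -0.57517172] [ 0.   -0.01  0.03]
```

```bash
python3 -m crank '[[[0,0,0.03,0,0,0,34],[0,0,0,0,0,0,34],[0,0,0,0,0,0,54],[0,0,0,0,0,0,54],[0,0,0,0,0,0,54],[0,0,0,0,0,0,54],[0,0,0,0,0,0,54],[0,0,0,0,0,0,54]]]'; python3 -m crank '[[[0,0,-0.6,0,0,0,54],[0,0,-1,0,0,0,54],[0,0,-1,0,0,0,54],[0,0,-1,0,0,0,40],[0,-0.8,-1,0,0,0,40],[0,-1,-1,0,0,0,40],[0,-1,-1,0,0,0,40],[0,-0.6,-0.4,0,0,0,40]]]'; python3 -m crank '[[[0,0,0,0,0,0,40],[0,0,0,0,0,0,40],[0,0,0,0,0,0,40],[0,0,0,0,0,0,40],[0,0,0,0,0,0,40],[0,0,0,0,0,0,40],[0,0,0,0,0,0,40],[0,0,0,0,0,0,40]]]'
python3 - <<'E'
from h import *
import cv2
T=toolT();im=capture('wrist');print(T[:3,3]);np.save('pics/w5T.npy',T);cv2.imwrite('pics/w5raw.png',im)
cv2.imwrite('pics/side5.png',capture('side'));cv2.imwrite('pics/scene5.png',capture('scene'))
m=camera_model('wrist');M=np.linalg.inv(T@m['T_tool_cam'])
for p,r in [((531.8,-32.7,48),25),((523.2,52,56),22),((539.8,-117,56),22),((616.5,-24,66),22)]:
    a=np.array([[p[0]+r*np.cos(t),p[1]+r*np.sin(t),p[2]] for t in np.linspace(0,6.283,60)])
    c=a@M[:3,:3].T+M[:3,3];u=np.c_[m['cx']-m['fx']*c[:,0]/c[:,2],m['cy']+m['fy']*c[:,1]/c[:,2]];print(u.mean(0))
    cv2.polylines(im,[np.round(u*8).astype(int)],True,(0,255,255),1,cv2.LINE_AA,3)
cv2.imwrite('pics/w5.png',im)
E
```

```text
time_s: 29.15
eef_pos: [523.0, 52.8, 17.5]
ee_rot: [0.0, -0.0, 1.0, 0.0]
force: [0.0, 0.5, -0.0]
grip_width: 0.633
grip_force: 0.0
time_s: 29.95
eef_pos: [523.7, -33.8, 194.7]
ee_rot: [0.002, 0.0, 1.0, -0.001]
force: [0.3, 0.4, -0.1]
grip_width: 0.47
grip_force: 0.0
time_s: 30.75
eef_pos: [523.0, -32.2, 192.5]
ee_rot: [-0.0, -0.0, 1.0, 0.0]
force: [-0.2, 0.3, 0.4]
grip_width: 0.468
grip_force: 0.0
[523.04569788 -32.16791451 192.52561544]
[282.67049722 198.53193532]
[391.10395251 190.5963941 ]
[176.44061409 211.07183325]
[293.28907288 303.1060869 ]
```

View pics/w5.png

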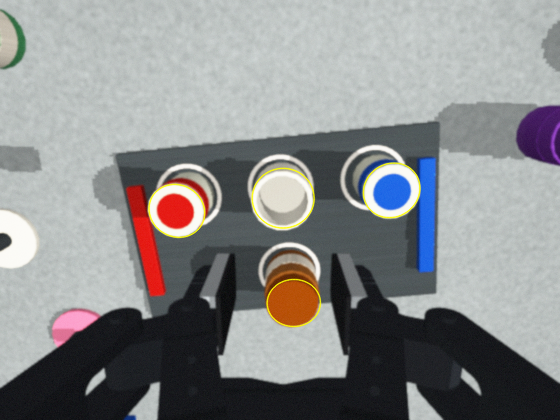

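All four pieces stand where intended; crucible rim (283,199), red (176,211), blue (391,190) and amber (293,303) match the projected outlines. On to the lid.

```bash
python3 -m crank '[[[-0.3,-0.8,0,0,0,0,40],[-0.3,-0.9,0,0,0,0,40],[-0.3,-0.9,0,0,0,0,40],[-0.3,-0.9,0,0,0,0,40],[-0.3,-0.9,0,0,0,0,40],[-0.3,-0.9,0,0,0,0,40],[-0.3,-0.9,0,0,0,0,40],[-0.3,-0.9,0,0,0,0,40]]]'; python3 -m crank '[[[0,-0.9,0.5,0,0,0,40],[0,-0.9,0.5,0,0,0,40],[0,-0.9,0.6,0,0,0,40],[0,-0.7,0.6,0,0,0,40],[0,-0.2,0.6,0,0,0,40],[0,0,0.3,0,0,0,40],[0,0,0,0,0,0,40],[0,0,0,0,0,0,40]]]'
python3 - <<'E'
from h import *
import cv2
T=toolT();im=capture('wrist');print(T[:3,3]);np.save('pics/w6T.npy',T)
m=camera_model('wrist');M=np.linalg.inv(T@m['T_tool_cam'])
for p,r in [((583.5,-298.6,6),30),((583.5,-298.6,25),8)]:
    a=np.array([[p[0]+r*np.cos(t),p[1]+r*np.sin(t),p[2]] for t in np.linspace(0,6.283,60)])
    c=a@M[:3,:3].T+M[:3,3];u=np.c_[m['cx']-m['fx']*c[:,0]/c[:,2],m['cy']+m['fy']*c[:,1]/c[:,2]];print(u.mean(0))
    cv2.polylines(im,[np.round(u*8).astype(int)],True,(0,255,255),1,cv2.LINE_AA,3)
cv2.imwrite('pics/w6.png',im)
E
```

```text
time_s: 31.7
eef_pos: [583.3, -210.7, 192.5]
ee_rot: [-0.0, -0.0, 1.0, 0.0]
force: [-1.0, 0.0, 0.1]
grip_width: 0.469
grip_force: 0.0
time_s: 32.5
eef_pos: [583.6, -299.0, 115.7]
ee_rot: [0.0, -0.001, 1.0, -0.0]
force: [0.1, 0.5, 0.8]
grip_width: 0.47
grip_force: 0.0
[ 583.59114718 -298.95103833  115.72756982]
[283.99724218 199.47209626]
[284.1081014  207.42200103]
```

View pics/w6.png

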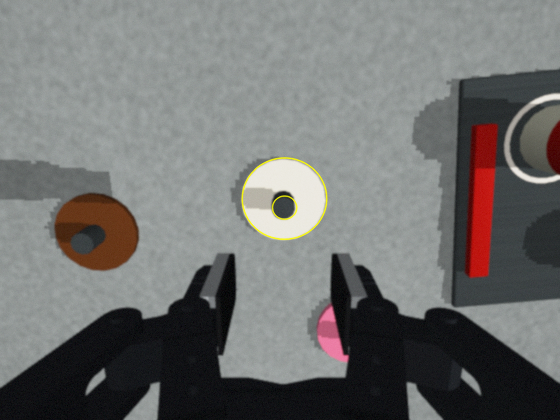

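The lid is centred under the gripper (284,199), matching the triangulation exactly. Descending on the knob.

```bash
python3 -m crank '[[[0,0.01,0.6,0,0,0,34],[0,0,0.8,0,0,0,34],[0,0,0.8,0,0,0,34],[0,0,0.8,0,0,0,34],[0,0,0.7,0,0,0,34],[0,0,0.4,0,0,0,34],[0,0,0.19,0,0,0,34],[0,0,0,0,0,0,34]]]'; python3 -m crank '[[[0,0,0,0,0,0,34],[0,0,0,0,0,0,8],[0,0,0,0,0,0,8],[0,0,0,0,0,0,8],[0,0,0,0,0,0,8],[0,0,0,0,0,0,8],[0,0,0,0,0,0,8],[0,0,0,0,0,0,8]]]' 40
```

```text
time_s: 33.35
eef_pos: [583.1, -299.3, 7.5]
ee_rot: [-0.0, -0.0, 1.0, 0.0]
force: [0.2, -0.4, 0.8]
grip_width: 0.397
grip_force: 0.0
time_s: 34.15
eef_pos: [583.6, -299.8, 8.7]
ee_rot: [0.001, -0.0, 1.0, -0.0]
force: [-0.5, -0.3, 5.8]
grip_width: 0.165
grip_force: 39.2
```

```bash
python3 -m crank '[[[0,0,-0.4,0,0,0,8],[0,0,-0.8,0,0,0,8],[0,0,-1,0,0,0,8],[0,0.5,-1,0,0,0,8],[0.3,0.9,-0.8,0,0,0,8],[0.3,0.9,-0.4,0,0,0,8],[0.3,0.9,0,0,0,0,8],[0.3,0.9,0,0,0,0,8]]]'; python3 -m crank '[[[0.3,0.9,0,0,0,0,8],[0.3,0.9,0,0,0,0,8],[0.2,0.9,0,0,0,0,8],[0.06,0.9,0,0,0,0,8],[0,0.9,0,0,0,0,8],[0,0.9,0,0,0,0,8],[0,0.7,0,0,0,0,8],[0,0.4,0,0,0,0,8]]]'; python3 -m crank '[[[0,0,0,0,0,0,8],[0,0,0,0,0,0,8],[0,0,0,0,0,0,8],[0,0,0,0,0,0,8],[0,0,0,0,0,0,8],[0,0,0,0,0,0,8],[0,0,0,0,0,0,8],[0,0,0,0,0,0,8]]]';python3 - <<'E'
from h import *
import cv2
T=toolT();print(((np.array([532,-33,57])-T[:3,3])@T[:3,:3]/25).round(2));cv2.imwrite('pics/w7.png',capture('wrist'))
E
```

```text
time_s: 34.95
eef_pos: [552.8, -196.1, 118.6]
ee_rot: [0.0, -0.0, 1.0, -0.0]
force: [0.0, -0.1, -1.2]
grip_width: 0.165
grip_force: 39.0
time_s: 35.75
eef_pos: [531.4, -33.3, 118.2]
ee_rot: [0.0, -0.001, 1.0, 0.0]
force: [0.7, -0.5, -0.5]
grip_width: 0.168
grip_force: 39.0
time_s: 36.55
eef_pos: [531.6, -34.5, 117.8]
ee_rot: [-0.0, -0.0, 1.0, 0.0]
force: [-0.6, 0.1, -1.8]
grip_width: 0.169
grip_force: 39.0
[-0.02  0.06  2.43]
```

View pics/w7.png

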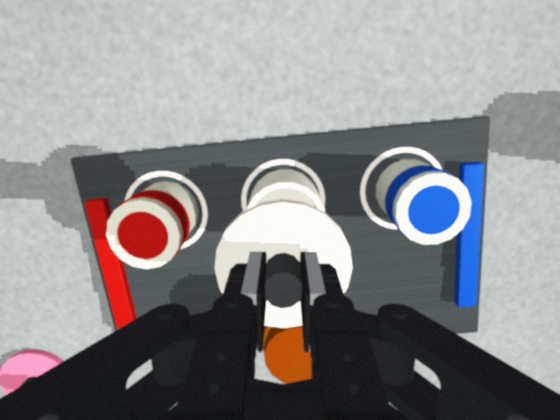

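The lid (284,265) hangs level and centred on the knob. Lowering onto the crucible.

```bash
python3 -m crank '[[[-0.02,0.05,0.4,0,0,0,8],[0,0,0.6,0,0,0,8],[0,0,0.6,0,0,0,8],[0,0,0.5,0,0,0,8],[0,0,0.3,0,0,0,8],[0,0,0.02,0,0,0,8],[0,0,0,0,0,0,8],[0,0,0,0,0,0,8]]]'
python3 - <<'E'
from h import *
T=toolT();print(T[:3,3],sense()['force'],((np.array([532,-33,57])-T[:3,3])@T[:3,:3]/25).round(2))
E
```

```text
time_s: 37.4
eef_pos: [532.2, -33.3, 57.5]
ee_rot: [0.0, -0.0, 1.0, -0.0]
force: [0.4, -0.3, -0.3]
grip_width: 0.164
grip_force: 40.2
[532.23997365 -33.27595565  57.51628146] [ 0.36301844 -0.31933436 -0.25676498] [0.01 0.01 0.02]
```

```bash
python3 -m crank '[[[0,0,0.03,0,0,0,8],[0,0,0,0,0,0,8],[0,0,0,0,0,0,34],[0,0,0,0,0,0,34],[0,0,0,0,0,0,34],[0,0,0,0,0,0,34],[0,0,0,0,0,0,34],[0,0,0,0,0,0,34]]]'; python3 -m crank '[[[0,0,-0.4,0,0,0,34],[0,0,-0.8,0,0,0,34],[0,0,-1,0,0,0,34],[0,0,-1,0,0,0,34],[0,0,-1,0,0,0,34],[0,0,-1,0,0,0,34],[0.5,0,-0.4,0,0,0,34],[0.3,0,0,0,0,0,34]]]'; python3 -m crank '[[[0,0,0,0,0,0,34],[0,0,0,0,0,0,34],[0,0,0,0,0,0,34],[0,0,0,0,0,0,34],[0,0,0,0,0,0,34],[0,0,0,0,0,0,34],[0,0,0,0,0,0,34],[0,0,0,0,0,0,34]]]'
python3 - <<'E'
from h import *
import cv2
T=toolT();im=capture('wrist');print(T[:3,3])
m=camera_model('wrist');M=np.linalg.inv(T@m['T_tool_cam'])
b=np.array([532.0,-32.7]);ex=np.array([.995,.099]);ey=np.array([-.099,.995])
for p,r in [((*b,54),30),((*(b+85*ey),56),22),((*(b-85*ey),56),22),((*(b+85*ex),66),22)]:
    a=np.array([[p[0]+r*np.cos(t),p[1]+r*np.sin(t),p[2]] for t in np.linspace(0,6.283,60)])
    c=a@M[:3,:3].T+M[:3,3];u=np.c_[m['cx']-m['fx']*c[:,0]/c[:,2],m['cy']+m['fy']*c[:,1]/c[:,2]]
    cv2.polylines(im,[np.round(u*8).astype(int)],True,(0,255,255),1,cv2.LINE_AA,3)
s=capture('side');cv2.imwrite('pics/side8.png',s)
c=lambda q:cv2.resize(q,(400,400),interpolation=cv2.INTER_CUBIC)
cv2.imwrite('pics/w8.png',np.hstack([c(im[90:350,110:430]),c(s[150:280,240:370])]))
E
```

```text
time_s: 38.2
eef_pos: [532.1, -33.2, 56.6]
ee_rot: [0.0, -0.0, 1.0, -0.0]
force: [-0.3, -0.4, 0.3]
grip_width: 0.404
grip_force: 0.0
time_s: 39.0
eef_pos: [512.1, -33.3, 198.5]
ee_rot: [0.002, -0.0, 1.0, -0.0]
force: [0.0, -0.6, -0.6]
grip_width: 0.396
grip_force: 0.0
time_s: 39.8
eef_pos: [512.1, -33.3, 196.5]
ee_rot: [-0.0, -0.0, 1.0, -0.0]
force: [-0.2, 0.4, 0.3]
grip_width: 0.398
grip_force: 0.0
[512.07805145 -33.26903636 196.53611133]
```

View pics/w8.png

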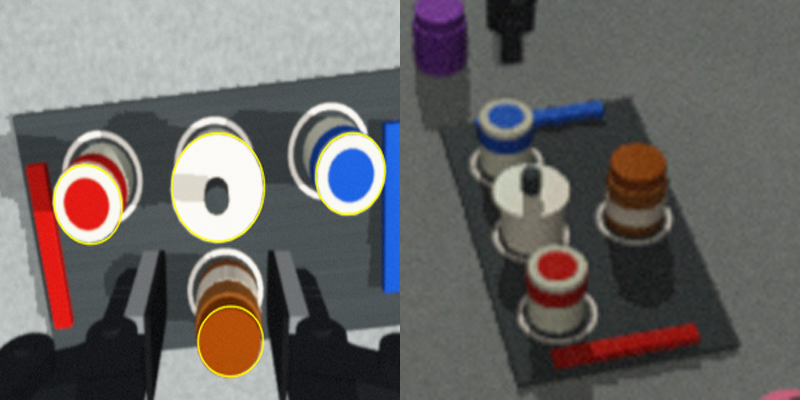

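The lid and all four tops coincide with the projected targets (lid centre at (218,187) in the crop). The side view shows every piece upright in its ring and the gripper clear, so I'm handing in.

```bash
python3 -c "
from rig import *
print(finish_job())"
```

```text
the job is handed in; nothing more can be done
None
```

I handed the job in at about 40 s: the final images show the crucible (with its lid), both plugs and the amber jar upright and centred in their rings, released with the gripper clear; the yellow plug and green jar were never touched, and no verdict came back.

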